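# Load the chute rack in reverse order

### The arm

A 7-joint arm with a two-finger parallel gripper is mounted at the origin on the work surface. World frame = base frame: x ahead of the robot, y to its left, z up, the work surface at z = 0. Lengths are in m, angles in rad, forces in N, time in s.
With the tool pointing down it reaches from about 0.425 to 0.95 m from the base axis. Payload 4.7 kg.
Tool frame: the origin (TCP) lies at the very end of the fingers, on their centre line; the grasp point (between the pads) lies 19 mm behind it; z points along the fingers, y is the line along which they close (so a half turn about z gives the same grasp; the last joint's range is limited). The gripper opens to 85 mm and grips with 20 to 120 N. Pads are 22 mm wide; open, the fingers measure 114 mm over their backs; the gripper's body (76 mm by 85 mm) begins 54 mm behind the grasp point. The pads swing forward as they close: fully open they stand 13 mm farther back than shut.
Start: joints at [1.142, 0.469, -0.049, 1.532, 0.024, 1.141, -0.082], TCP at [0.263, -0.622, 0.231] pointing down, gripper open.
Joint ranges: [-2.59, 2.59], [-0.33, 1.99], [-1.39, 1.29], [0.1, 2.45], [-1.04, 4.18], [0.21, 1.99], [-2.66, 2.66]. Speed limits (rad/s): [2.57, 2.57, 3.14, 3.14, 3.14, 3.14, 3.14].

### API

Orientations are given as a unit quaternion [w, x, y, z].
In Python, from cell import * gives the robot as it stands.
- The arm moves only by the tool servo_tool, never from a script. Its argument "commands" is a list of rows, each a list of 5 numbers: the shift along the tool's x, y, z scaled (see below), then the turn about the tool's z scaled (see below), then the closure, from -1 (fully open) to 1 (shut). A call has exactly 8 rows; each row is the pose to reach, as a shift and turn from the pose commanded when the call began, along the tool's axes at that moment, turning the shorter way round; what a row does not reach only later rows make up. The controller multiplies each number of a shift by 250 mm and each number of a turn by 180 degrees. A row lasts 1/10 s, in which the tool goes at most 50 mm and 8.59 degrees, less where a joint would pass 70% of its speed; a pose out of reach is approached as far as the arm can. A call with a number of a shift or a turn outside -1 to 1 is refused whole. A call with a gripper value outside its range is refused whole. The fingers move at their own pace and stop on an object; the grip force is fixed at half the most. Time passes only in rows, so rows that repeat a pose let the fingers close, or fill a call up. It gives the time, the measured TCP pose, the force, the opening and the grip force at its end, in the units of the state.
- sense(): the state, without advancing time (a new reading comes with each control period).
- capture(name): name is "scene" or "top" or "wrist"; returns a dict with "color" (420x560x3 uint8, red, green, blue), "fx", "fy", "cx", "cy" (pixels), "k1" (the pictures are not rectified: a ray, as slopes to the right and down, at radius r is drawn at 1 + k1 r^2 times it, then the intrinsics apply), "R" (3x3) and "t" (3): a world point X has camera coordinates R X + t. Camera axes: x right, y down, z forward; pixel columns grow to the right and rows downward; lengths in m; the calibration is good to about 2 mm. A picture is of the moment at which its call begins. There is no depth.
- close_job(): hands the job in; it is judged then, once.
Trained networks look in a picture, given as the dict that the camera call returned (one of the last four; its "shot" number tells which), for a name from the list of things; names that differ only in an ending like _2 or _b are one class to them, and where a whole thing is asked for, a point or a joint stands for the part that bears it (a point fixed in the world has none). Each returns a list of dicts, best first, with "confidence" (0 to 1); they miss things now and then, are a little off and sometimes report something else, mostly with a low value. They report only what shows in the picture. A call takes as long as a camera call. They do not tell look-alikes from the thing itself.
- outline_of(label, picture): "region" (420x560 bool, what is visible of it).
- place_of(label, picture): "position" ([x, y, z] in m, in the coordinates of the camera as it stood for that picture, good to about 4 mm: a listed point, or the origin of a listed thing).
The state is a dict: "time_s": time; "joints": joint angles; "joint_velocities": joint speeds; "effort": joint torques, N m; "tcp_pos": TCP position; "ee_rot": TCP orientation; "ft_force": force on the tool from outside, world axes, zero at the start; "moment": the same for the moment, N m; "gripper_width": finger opening in m; "grip_force": force on a finger pad.
Only numpy, scipy, OpenCV 4.12 (cv2) and the standard library are available. Lean on these libraries where they do the work, as an engineer would, in place of code of your own. Each camera call takes 0.05 s, during which the arm holds its last target. There are 200 camera calls.

### The job

The four test bodies for the zinc chute stand in a row on the cradle board; move them all to the loading rack (the empty wooden rack with five low dividers) in reverse order for the next run, so that the left-hand one on the board ends in the right-hand pocket of the rack, the next one in the pocket beside it, and so on. Stand each in the middle of its own pocket, the cylinder, the lead weight and the bar upright as they are now, and let go of everything.

Things in the scene. Friction and masses are not known exactly. Their poses are not given: they have to be found in the camera images.
- ball_center (a point): Polished steel ball, 44 mm in diameter, about 0.35 kg; the point is its centre. It lies in the 20 mm hole of its cradle, its centre 19.6 mm above the cradle's top; its orientation means nothing.
- cylinder_center (a point): Upright brass cylinder, 30 mm in diameter, 56 mm high, about 0.33 kg; the point is its centre, half-way up, z up along its axis.
- lead_center (a point): Upright dull grey lead weight, round, 38 mm in diameter for its lower 36 mm, then tapering to a 16 mm top; 44 mm high, about 0.5 kg. The point is on its axis half-way up, z up.
- bar_center (a point): Upright square aluminium bar, 32 x 32 mm and 48 mm high, about 0.13 kg; the point is its centre, half-way up; x and y are square to its side faces, z up. Turned by up to 0.25 rad from the cradle board's axes.
- cradle_round: Plywood cradle, 10 mm thick, fixed on the cradle board; a disc 58 mm across with a 20 mm hole in the middle. At the start the steel ball stands on it, and it stays where it is, so it still marks that thing's place in the old row. Origin at the centre of its underside, axes parallel to the cradle board's.
- cradle_diamond: Plywood cradle, 10 mm thick, fixed on the cradle board; a 42 mm square turned by 45 degrees, without a hole. At the start the brass cylinder stands on it, and it stays where it is, so it still marks that thing's place in the old row. Origin at the centre of its underside, axes parallel to the cradle board's.
- cradle_cross: Plywood cradle, 10 mm thick, fixed on the cradle board; a broad cross 56 mm across (each arm 40 mm wide), without a hole. At the start the lead weight stands on it, and it stays where it is, so it still marks that thing's place in the old row. Origin at the centre of its underside, axes parallel to the cradle board's.
- cradle_square: Plywood cradle, 10 mm thick, fixed on the cradle board; a 56 mm square, without a hole. At the start the aluminium bar stands on it, and it stays where it is, so it still marks that thing's place in the old row. Origin at the centre of its underside, axes parallel to the cradle board's.
- cradle_board: Fixed dark board, 76 (x) x 276 (y) x 8 mm, on the bench. Four cradles stand on it in a row along y, in any order, at y = -99, -33, 33, 99 mm, tops 18 mm above the bench. Origin: centre of its underside; y to the robot's left, x away from the robot (turned by up to 0.3 rad). What starts at y here belongs at -y on the rack.
- rack: Fixed wooden loading rack, 76 (x) x 269 (y) mm, floor 14 mm above the bench. Pocket centres x = 0, y = -99, -33, 33, 99 mm, each with a 20 mm hole where the ball settles (centre 19.6 mm above floor). Dividers 5 mm thick, 9 mm above floor; pockets open front and back: close fingers along rack x. Origin: centre of underside; y to the robot's left, x away from it (turned up to 0.3 rad).
There are look-alikes about, which are no part of the job. What is meant by the part that bears cylinder_center is not blue, and is the smaller of those in its own colour. What is shaped like the part that bears lead_center but green is not meant.

How it is judged:
At the end, for the whole second after the job is handed in: Each thing is in the pocket mirroring its cradle (cradle at y on the board, thing at -y on the rack), within 15 mm of the pocket centre along the rack's x and y, on its floor (height within 6 mm), cylinder, lead and bar upright within 0.12 rad, all released and at rest (below 0.03 m/s) (((y of cradle_round in the frame of cradle_board between -0.119 and -0.079 m and y of ball_center in the frame of rack between 0.084 and 0.114 m) or (y of cradle_round in the frame of cradle_board between -0.053 and -0.013 m and y of ball_center in the frame of rack between 0.018 and 0.048 m) or (y of cradle_round in the frame of cradle_board between 0.013 and 0.053 m and y of ball_center in the frame of rack between -0.048 and -0.018 m) or (y of cradle_round in the frame of cradle_board between 0.079 and 0.119 m and y of ball_center in the frame of rack between -0.114 and -0.084 m)) and x of ball_center in the frame of rack between -0.015 and 0.015 m and z of ball_center in the frame of rack between 0.0276 and 0.0396 m and linear speed of each of ball, cylinder, lead, bar below 0.03 m/s and ((y of cradle_diamond in the frame of cradle_board between -0.119 and -0.079 m and y of cylinder_center in the frame of rack between 0.084 and 0.114 m) or (y of cradle_diamond in the frame of cradle_board between -0.053 and -0.013 m and y of cylinder_center in the frame of rack between 0.018 and 0.048 m) or (y of cradle_diamond in the frame of cradle_board between 0.013 and 0.053 m and y of cylinder_center in the frame of rack between -0.048 and -0.018 m) or (y of cradle_diamond in the frame of cradle_board between 0.079 and 0.119 m and y of cylinder_center in the frame of rack between -0.114 and -0.084 m)) and x of cylinder_center in the frame of rack between -0.015 and 0.015 m and z of cylinder_center in the frame of rack between 0.036 and 0.048 m and angle between each of cylinder_center, lead_center, bar_center's own z axis and vertical below 0.12 rad and ((y of cradle_cross in the frame of cradle_board between -0.119 and -0.079 m and y of lead_center in the frame of rack between 0.084 and 0.114 m) or (y of cradle_cross in the frame of cradle_board between -0.053 and -0.013 m and y of lead_center in the frame of rack between 0.018 and 0.048 m) or (y of cradle_cross in the frame of cradle_board between 0.013 and 0.053 m and y of lead_center in the frame of rack between -0.048 and -0.018 m) or (y of cradle_cross in the frame of cradle_board between 0.079 and 0.119 m and y of lead_center in the frame of rack between -0.114 and -0.084 m)) and x of lead_center in the frame of rack between -0.015 and 0.015 m and z of lead_center in the frame of rack between 0.03 and 0.042 m and ((y of cradle_square in the frame of cradle_board between -0.119 and -0.079 m and y of bar_center in the frame of rack between 0.084 and 0.114 m) or (y of cradle_square in the frame of cradle_board between -0.053 and -0.013 m and y of bar_center in the frame of rack between 0.018 and 0.048 m) or (y of cradle_square in the frame of cradle_board between 0.013 and 0.053 m and y of bar_center in the frame of rack between -0.048 and -0.018 m) or (y of cradle_square in the frame of cradle_board between 0.079 and 0.119 m and y of bar_center in the frame of rack between -0.114 and -0.084 m)) and x of bar_center in the frame of rack between -0.015 and 0.015 m and z of bar_center in the frame of rack between 0.032 and 0.044 m); the robot touches nothing.
It also fails if it takes over 96 s, if anything falls off the work surface, if the arm or the gripper's body presses on something with over 40 N, if the wrist force passes 120 N, or if a joint passes its speed limit or range.

## Working session

There is one attempt and no reset: what is moved stays moved. The work goes in short steps, Python scripts to look and compute and a tool call to move; the robot and the scene stay as the last step left them, time stands still between calls to the robot, and variables do not carry over. Pictures are saved under pics/ and viewed, at most 14 in all, crops included, and the job is handed in when it is done.

Besides the shell and the picture viewer there is one more tool, called after "Request:" in YAML: its name, and indented under it one key for each argument. servo_tool: Moves the arm, as the interface text tells. Its arguments: {"type":"object","properties":{"commands":{"type":"array","items":{"type":"array","items":{"type":"number","minimum":-1,"maximum":1}}}},"required":["commands"]}

```bash
mkdir -p pics; ls
python3 - <<'E'
from cell import *
import cv2
s=sense(); print({k:s[k] for k in ['time_s','tcp_pos','ee_rot','gripper_width']})
for n in ['scene','top']:
    p=capture(n); cv2.imwrite(f'pics/{n}0.png',p['color'][:,:,::-1]); print(n,p['R'],p['t'],p['fx'],p['k1'],p['cx'],p['cy'])
E
```

```text
pics
{'time_s': 0.0, 'tcp_pos': array([ 0.2625116 , -0.62122366,  0.23024004]), 'ee_rot': array([-9.69022567e-04,  9.80082481e-01,  1.98588370e-01, -2.26547268e-04]), 'gripper_width': 0.08521398727393188}
scene [[ 0.64546165  0.7637447  -0.008561  ]
 [ 0.64726609 -0.55290422 -0.52473187]
 [-0.4054946   0.33315305 -0.85122452]] [-0.32861544 -0.34761101  1.31220496] 546.3375214248591 0.041861800960455546 280.7417824375162 205.4327449089696
top [[ 0.00134413 -0.99990543  0.01368641]
 [-0.98335302 -0.00380846 -0.18166543]
 [ 0.18170038 -0.01321439 -0.98326515]] [-0.03606488  0.55749901  0.96256734] 521.7090068292957 -0.16341699667211096 280.70365218910547 203.48452395903064
```

View pics/scene0.png

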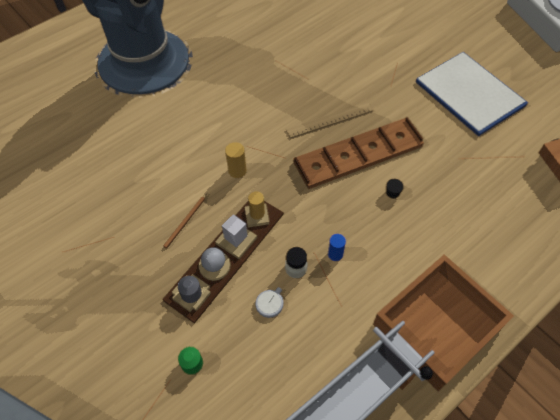

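View pics/top0.png

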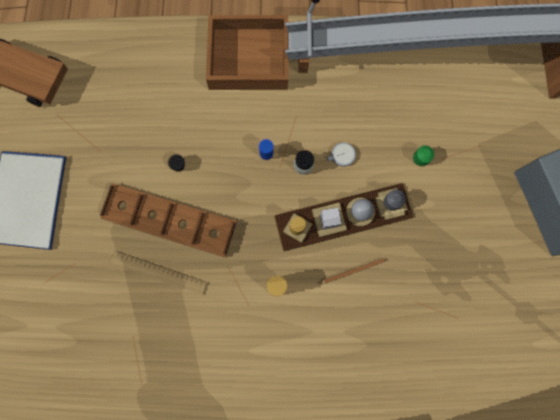

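Top view, with image left being the robot's left. The board runs from (297,225) brass cylinder, through (331,217) bar and (361,210) ball, to (394,201) lead. The empty rack is centred near (168,219), with holes at (122,205), (152,214), (183,223) and (214,233).

Candidates:
- **Cylinder:** small brass (297,225), large brass (277,286), blue (266,150). I take the small one on the board.
- **Lead:** grey (394,201), green (424,156). I take the grey one.

The jar at (304,162) and the gauge at (343,155) are not part of the job.

```bash
cat > h.py <<'E'
from cell import *
import cv2, numpy as np
np.set_printoptions(precision=4,suppress=True)
def ray(p,uv):
    uv=np.atleast_2d(np.array(uv,float)); d=np.c_[(uv[:,0]-p['cx'])/p['fx'],(uv[:,1]-p['cy'])/p['fy']]; u=d.copy()
    for _ in range(20): u=d/(1+p['k1']*(u**2).sum(1,keepdims=True))
    return -p['R'].T@p['t'], np.c_[u,np.ones(len(u))]@p['R']
def onz(p,uv,z):
    c,d=ray(p,uv); return c+d*((z-c[2])/d[:,2])[:,None]
def proj(p,X):
    c=np.atleast_2d(X)@p['R'].T+p['t']; s=c[:,:2]/c[:,2:]; s=s*(1+p['k1']*(s**2).sum(1,keepdims=True))
    return s*[p['fx'],p['fy']]+[p['cx'],p['cy']]
def world(p,pos): return p['R'].T@(np.array(pos)-p['t'])
E
python3 - <<'E'
from h import *
for n in ['top','scene']:
    p=capture(n); print(n)
    if n=='top':
        cv2.imwrite('pics/crop.png',cv2.resize(p['color'][135:310,90:440,::-1],None,fx=2.28,fy=2.28,interpolation=cv2.INTER_CUBIC))
        H=onz(p,[(122,205),(152,214),(183,223),(214,233)],.014);print('holes',H)
    for l in ['ball_center','cylinder_center','lead_center','bar_center','cradle_round','cradle_diamond','cradle_cross','cradle_square','cradle_board','rack']:
        for r in place_of(l,p)[:3]:
            w=world(p,r['position']); print(l,round(r['confidence'],2),w,proj(p,w)[0].round(0))
E
```

```text
top
holes [[0.5601 0.2884 0.014 ]
 [0.5419 0.2252 0.014 ]
 [0.5239 0.1611 0.014 ]
 [0.504  0.0981 0.014 ]]
ball_center 0.57 [ 0.5529 -0.1963  0.0329] [362. 208.]
cylinder_center 0.72 [ 0.4045 -0.0279  0.0337] [277. 283.]
cylinder_center 0.62 [ 0.6743 -0.001   0.0259] [264. 149.]
cylinder_center 0.55 [ 0.5525 -0.1957  0.0356] [362. 208.]
lead_center 0.9 [ 0.5709 -0.2605  0.037 ] [394. 199.]
lead_center 0.87 [ 0.6657 -0.3316  0.0276] [425. 155.]
bar_center 0.73 [ 0.527  -0.1285  0.0433] [329. 220.]
bar_center 0.18 [ 0.5505 -0.1936  0.0344] [361. 209.]
cradle_round 0.6 [ 0.5497 -0.1948  0.0111] [359. 211.]
cradle_diamond 0.73 [ 0.5163 -0.0663  0.0069] [296. 228.]
cradle_diamond 0.65 [ 0.5358 -0.1344  0.0092] [330. 218.]
cradle_cross 0.84 [ 0.5656 -0.262   0.0037] [391. 204.]
cradle_cross 0.6 [ 0.552  -0.1979  0.0115] [361. 210.]
cradle_square 0.58 [ 0.5358 -0.1311  0.0125] [328. 218.]
cradle_board 0.93 [ 0.5378 -0.159   0.0026] [341. 218.]
rack 0.78 [0.5309 0.1931 0.0005] [169. 220.]
rack 0.38 [ 0.515  -0.0666  0.0061] [296. 228.]
scene
ball_center 0.96 [ 0.5503 -0.1941  0.0384] [213. 258.]
ball_center 0.3 [ 0.5412 -0.1646 -0.0021] [226. 255.]
cylinder_center 0.76 [ 0.6756 -0.004   0.0247] [337. 248.]
cylinder_center 0.61 [ 0.5139 -0.0663  0.0455] [256. 204.]
cylinder_center 0.59 [ 0.402  -0.0291  0.0382] [235. 160.]
lead_center 0.88 [ 0.6676 -0.3354  0.0183] [188. 362.]
lead_center 0.56 [ 0.5658 -0.2603  0.0395] [188. 286.]
bar_center 0.61 [ 0.5314 -0.1328  0.039 ] [234. 232.]
cradle_round 0.62 [ 0.5483 -0.1963  0.0044] [214. 266.]
cradle_cross 0.64 [ 0.5665 -0.2646  0.006 ] [189. 295.]
cradle_square 0.91 [ 0.5354 -0.129   0.0085] [238. 240.]
cradle_board 0.67 [ 0.541  -0.1574 -0.0027] [229. 253.]
rack 0.93 [ 0.5348  0.1957 -0.0047] [359. 155.]
```

View pics/crop.png

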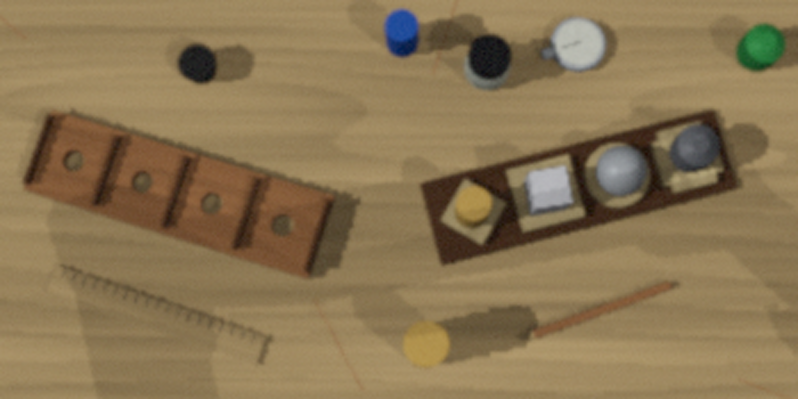

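Run:
```python
from h import *
p=capture('top'); q=capture('scene')
f=lambda c:np.array(c)/2.28+[90,135]
B=onz(p,f([(421,184),(717,110),(738,185),(442,264)]),.008)[:,:2]
print('board c',B.mean(0),'len',np.linalg.norm(B[0]-B[1]),np.linalg.norm(B[0]-B[3])); d=B[0]-B[1]+B[3]-B[2]; print('yaw',np.arctan2(-d[0],d[1]))
print('cyl top',onz(p,f([(473,203)]),.074)); T=onz(p,f([(527,171),(567,167),(572,206),(531,212)]),.066)[:,:2]
print('bar',T.mean(0)); d=T[0]-T[1]+T[3]-T[2]; print('yaw',np.arctan2(-d[0],d[1]),np.linalg.norm(T[0]-T[1]))
print('lead',onz(p,f([(696,144)]),.062))
for l in ['ball_center','lead_center']:
  R=[]
  for c in (p,q):
    for r in outline_of(l,c)[:2]:
        ys,xs=np.nonzero(r['region']); print(l,round(r['confidence'],2),xs.mean(),ys.mean(),len(xs),onz(c,[(xs.mean(),ys.mean())],.038)[0])
A=np.array([-.099,-.033,.033,.099])
```

```text
board c [ 0.5399 -0.1659] len 0.2769487421406531 0.07332714309330779
yaw 0.25531781663309605
cyl top [[ 0.5141 -0.066   0.074 ]]
bar [ 0.5273 -0.1304]
yaw 0.12594152277664195 0.03400257758470542
lead [[ 0.567  -0.2576  0.062 ]]
ball_center 0.85 362.2172701949861 209.75766016713092 359 [ 0.5481 -0.196   0.038 ]
ball_center 0.49 388.14369501466274 207.77712609970675 341 [ 0.5522 -0.2482  0.038 ]
ball_center 0.59 212.57701149425287 259.4114942528736 435 [ 0.551  -0.1967  0.038 ]
lead_center 0.73 423.593471810089 155.44807121661722 337 [ 0.6609 -0.3263  0.038 ]
lead_center 0.69 394.58792650918633 199.45931758530185 381 [ 0.5691 -0.2619  0.038 ]
lead_center 0.94 190.55334538878841 360.2983725135624 553 [ 0.6746 -0.3322  0.038 ]
lead_center 0.74 189.31991951710262 288.82293762575455 497 [ 0.5705 -0.2617  0.038 ]
```

The crop confirms the choice: the small brass cylinder stands on the diamond cradle, and the grey lead is on the cross. Cradles, holes and sizes agree with the spec to about 4 mm.

```bash
cat >> h.py <<'E'
from scipy.spatial.transform import Rotation as Ro
def pose():
    s=sense(); R=Ro.from_quat(s['ee_rot'],scalar_first=True).as_matrix(); return np.array(s['tcp_pos']),R,s
def go(*targets):
    """print commands of a chain of targets (x,y,z,phi), a call each, from the present pose"""
    P,R,s=pose(); print('t',s['time_s'],'tcp',P,'phi',np.arctan2(R[1,0],R[0,0]),'w',s['gripper_width'],'ft',s['ft_force'],'j7',s['joints'][6])
    for x,y,z,phi in targets:
        p0=np.arctan2(R[1,0],R[0,0]); print((R.T@([x,y,z]-P)/.25).round(3), round(-(phi-p0)/np.pi,3))
        P=np.array([x,y,z]); R=np.array([[np.cos(phi),np.sin(phi),0],[np.sin(phi),-np.cos(phi),0],[0,0,-1.]])
E
python3 -c "
from h import *
go((.41,-.44,.2,1.2),(.567,-.26,.15,1.826),(.567,-.26,.022,1.826))"
```

```text
t 1.5 tcp [ 0.2627 -0.6218  0.2313] phi 0.39979501667507344 w 0.08513438256187945 ft [0.701  0.0827 0.2679] j7 -0.0822756188247619
[ 0.826 -0.441  0.125] -0.255
[0.899 0.324 0.2  ] -0.199
[0.    0.    0.512] -0.0
```

Request:
servo_tool:
  commands:
    - [0.826,-0.441,0.125,-0.255,-1]
    - [0.826,-0.441,0.125,-0.255,-1]
    - [0.826,-0.441,0.125,-0.255,-1]
    - [0.826,-0.441,0.125,-0.255,-1]
    - [0.826,-0.441,0.125,-0.255,-1]
    - [0.826,-0.441,0.125,-0.255,-1]
    - [0.826,-0.441,0.125,-0.255,-1]
    - [0.826,-0.441,0.125,-0.255,-1]

```text
time_s: 2.3
tcp_pos: [0.4093, -0.4408, 0.2002]
ee_rot: [0.0, 0.826, 0.564, -0.0]
ft_force: [0.1, 0.2, -0.7]
gripper_width: 0.0854
grip_force: 0.0
```

Request:
servo_tool:
  commands:
    - [0.9,0.324,0.2,-0.2,-1]
    - [0.9,0.324,0.2,-0.2,-1]
    - [0.9,0.324,0.2,-0.2,-1]
    - [0.9,0.324,0.2,-0.2,-1]
    - [0.9,0.324,0.2,-0.2,-1]
    - [0.9,0.324,0.2,-0.2,-1]
    - [0.9,0.324,0.2,-0.2,-1]
    - [0.9,0.324,0.2,-0.2,-1]

```text
time_s: 3.1
tcp_pos: [0.5659, -0.2619, 0.15]
ee_rot: [0.0, 0.612, 0.791, -0.001]
ft_force: [-0.6, -0.6, 0.4]
gripper_width: 0.0854
grip_force: 0.0
```

```bash
python3 -c "
from h import *
go((.567,-.26,.15,1.826),(.567,-.26,.022,1.826))
p=capture('wrist'); cv2.imwrite('pics/w1.png',p['color'][:,:,::-1])
for l in ['ball_center','lead_center','bar_center','cylinder_center','cradle_cross','cradle_round']:
  for r in place_of(l,p)[:2]: print(l,r['confidence'],world(p,r['position']))
print(proj(p,[[.567,-.26,.062],[.549,-.196,.0376],[.53,-.131,.066]]))
"
```

```text
t 3.1 tcp [ 0.5659 -0.2619  0.15  ] phi 1.8250586352268574 w 0.08537258614286919 ft [-0.6409 -0.6311  0.4039] j7 0.3951083573543996
[0.006 0.006 0.   ] -0.0
[0.    0.    0.512] -0.0
lead_center 0.83 [ 0.6631 -0.3269  0.0245]
lead_center 0.62 [ 0.5658 -0.2597  0.0372]
[[281.0959 214.7571]
 [279.2251 110.1045]
 [275.879   -9.927 ]]
```

View pics/w1.png

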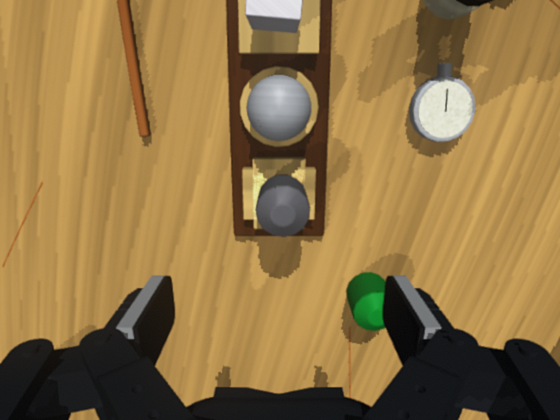

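Lead top appears at (282,213), against a predicted (281,215), so the position is good. Descend and grip.

Request:
servo_tool:
  commands:
    - [0.005,0.005,0.17,0,-1]
    - [0.005,0.005,0.34,0,-1]
    - [0.005,0.005,0.45,0,-1]
    - [0.005,0.005,0.512,0,-1]
    - [0.005,0.005,0.512,0,1]
    - [0.005,0.005,0.512,0,1]
    - [0.005,0.005,0.512,0,1]
    - [0.005,0.005,0.512,0,1]

```text
time_s: 4.25
tcp_pos: [0.5689, -0.2585, 0.0243]
ee_rot: [0.002, 0.61, 0.792, 0.0]
ft_force: [-0.8, 0.2, 5.6]
gripper_width: 0.0358
grip_force: 61.2
```

Request:
servo_tool:
  commands:
    - [0,0,0,0,1]
    - [0,0,0,0,1]
    - [0,0,-0.05,0,1]
    - [0,0,-0.1,0,1]
    - [0,0,-0.2,0,1]
    - [0,0,-0.35,0,1]
    - [0,0,-0.48,0,1]
    - [0,0,-0.48,0,1]

```text
time_s: 5.05
tcp_pos: [0.5714, -0.2585, 0.1482]
ee_rot: [0.005, 0.61, 0.792, 0.002]
ft_force: [1.6, 0.1, -4.1]
gripper_width: 0.0363
grip_force: 61.0
```

```bash
python3 -c "
from h import *
P=pose()[0]
go((.5655,.02,.14,1.6),(.5605,.265,.14,1.284),(.5605,.288,.14,1.284),(.5605,.288,.02,1.284))
p=capture('wrist'); cv2.imwrite('pics/w2.png',p['color'][:,:,::-1])
"
```

```text
t 5.05 tcp [ 0.5714 -0.2585  0.1482] phi 1.8292280669438292 w 0.03632350700204861 ft [ 1.6112  0.0612 -4.0639] j7 0.38709483468410133
[1.083 0.262 0.028] 0.073
[0.98  0.009 0.   ] 0.101
[ 0.088 -0.026  0.   ] -0.0
[0.   0.   0.48] -0.0
```

View pics/w2.png

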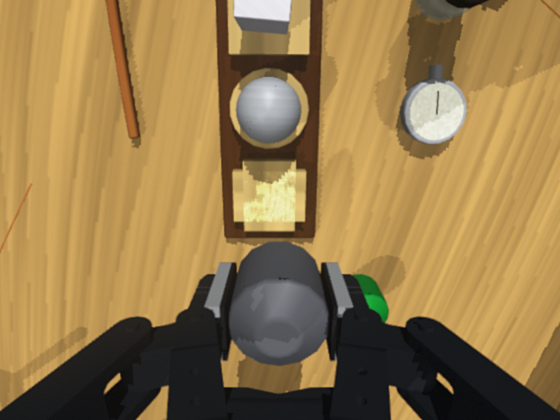

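Lead is held between the pads at (278,300), and its cradle is empty. Carry it to the leftmost pocket.

Request:
servo_tool:
  commands:
    - [0.98,0.24,0.02,0.07,1]
    - [0.98,0.24,0.02,0.07,1]
    - [0.98,0.24,0.02,0.07,1]
    - [0.98,0.24,0.02,0.07,1]
    - [0.98,0.24,0.02,0.07,1]
    - [0.98,0.24,0.02,0.07,1]
    - [0.98,0.24,0.02,0.07,1]
    - [0.98,0.24,0.02,0.07,1]

```text
time_s: 5.9
tcp_pos: [0.5623, -0.0071, 0.1358]
ee_rot: [-0.001, 0.694, 0.72, -0.001]
ft_force: [-0.5, -1.2, -5.1]
gripper_width: 0.0359
grip_force: 60.9
```

Request:
servo_tool:
  commands:
    - [0.98,0.01,0,0.1,1]
    - [0.98,0.01,0,0.1,1]
    - [0.98,0.01,0,0.1,1]
    - [0.98,0.01,0,0.1,1]
    - [0.98,0.01,0,0.1,1]
    - [0.98,0.01,0,0.1,1]
    - [0.98,0.01,0,0.1,1]
    - [0.98,0.01,0,0.1,1]

```text
time_s: 6.7
tcp_pos: [0.557, 0.2361, 0.1362]
ee_rot: [0.001, 0.799, 0.602, -0.001]
ft_force: [0.5, -0.9, -4.9]
gripper_width: 0.0359
grip_force: 61.0
```

```bash
python3 -c "
from h import *
go((.5605,.288,.07,1.284),(.5605,.288,.022,1.284))
"
```

```text
t 6.7 tcp [0.557  0.2361 0.1362] phi 1.2912687759181447 w 0.03589353769634699 ft [ 0.5461 -0.9404 -4.8806] j7 -0.9671320114884029
[ 0.204 -0.044  0.264] 0.002
[0.    0.    0.192] -0.0
```

Request:
servo_tool:
  commands:
    - [0.204,-0.044,0,0.002,1]
    - [0.204,-0.044,0,0.002,1]
    - [0.204,-0.044,0.1,0.002,1]
    - [0.204,-0.044,0.2,0.002,1]
    - [0.204,-0.044,0.264,0.002,1]
    - [0.204,-0.044,0.264,0.002,1]
    - [0.204,-0.044,0.264,0.002,1]
    - [0.204,-0.044,0.264,0.002,1]

```text
time_s: 7.5
tcp_pos: [0.5607, 0.2916, 0.0725]
ee_rot: [0.0, 0.8, 0.6, 0.001]
ft_force: [0.6, -0.5, -4.2]
gripper_width: 0.036
grip_force: 61.1
```

```bash
python3 -c "
from h import *
go((.5605,.288,.022,1.284))
p=capture('wrist'); cv2.imwrite('pics/w3.png',p['color'][:,:,::-1])
H=np.array([[.542,.225,.014],[.523,.1615,.014],[.5045,.098,.014]]); print(proj(p,H))
"
```

```text
t 7.5 tcp [0.5607 0.2916 0.0725] phi 1.2880090525604535 w 0.03602302827878107 ft [ 0.6269 -0.4964 -4.2391] j7 -1.0839718163343912
[-0.014  0.003  0.202] 0.001
[[279.8031 332.1916]
 [278.8185 408.6394]
 [278.612  469.7539]]
```

View pics/w3.png

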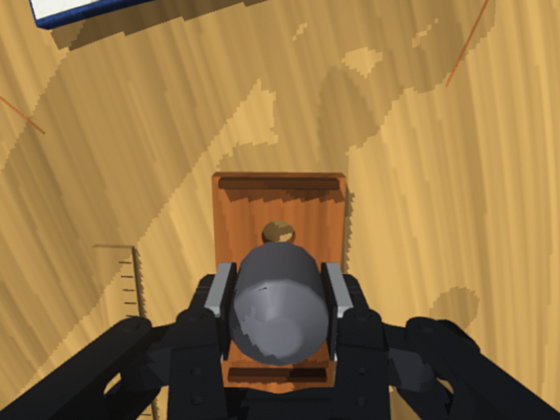

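Lead hangs centred across the rack, with the pocket hole at (278,232) as predicted (~235). Lower, release, rise, and go on to the ball.

Request:
servo_tool:
  commands:
    - [-0.012,0.003,0.1,0,1]
    - [-0.012,0.003,0.16,0,1]
    - [-0.012,0.003,0.19,0,1]
    - [-0.012,0.003,0.198,0,1]
    - [-0.012,0.003,0.2,0,1]
    - [-0.012,0.003,0.2,0,1]
    - [-0.012,0.003,0.2,0,1]
    - [-0.012,0.003,0.2,0,-1]

```text
time_s: 8.35
tcp_pos: [0.5602, 0.2889, 0.0222]
ee_rot: [0.0, 0.799, 0.601, 0.001]
ft_force: [0.6, -0.4, 0.2]
gripper_width: 0.0489
grip_force: 0.0
```

Request:
servo_tool:
  commands:
    - [0,0,0,0,-1]
    - [0,0,0,0,-1]
    - [0,0,0,0,-1]
    - [0,0,-0.1,0,-1]
    - [0,0,-0.25,0,-1]
    - [0,0,-0.4,0,-1]
    - [0,0,-0.52,0,-1]
    - [0,0,-0.52,0,-1]

```text
time_s: 9.15
tcp_pos: [0.562, 0.2903, 0.1565]
ee_rot: [0.001, 0.799, 0.601, 0.005]
ft_force: [0.1, 1.1, 0.6]
gripper_width: 0.0855
grip_force: 0.0
```

```bash
python3 -c "
from h import *
go((.5500,.05,.15,1.6),(.549,-.196,.15,1.826),(.549,-.196,.022,1.826))
p=capture('wrist'); cv2.imwrite('pics/w4.png',p['color'][:,:,::-1])
print(proj(p,[.5605,.288,.058]))
for r in place_of('lead_center',p)[:2]: print(r['confidence'],world(p,r['position']))
"
```

```text
t 9.15 tcp [0.562  0.2903 0.1565] phi 1.2888773019317268 w 0.08552839496445008 ft [0.1009 1.1174 0.5799] j7 -1.0376844566184564
[-0.937  0.221  0.021] -0.099
[-0.983 -0.033  0.   ] -0.072
[0.    0.    0.512] -0.0
[[276.9619 216.5702]]
0.69 [0.5582 0.286  0.03  ]
```

View pics/w4.png

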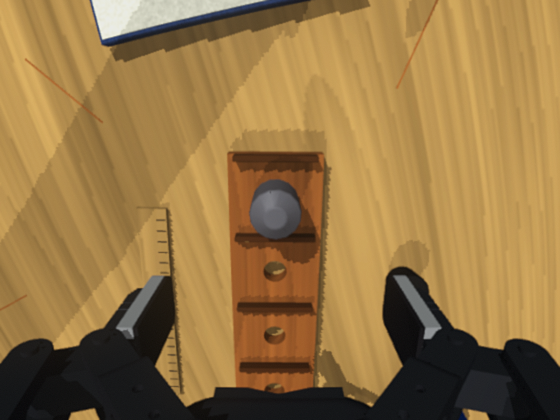

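Lead stands upright in the left pocket at (275,210). On to the ball.

Request:
servo_tool:
  commands:
    - [-0.935,0.22,0,-0.1,-1]
    - [-0.935,0.22,0,-0.1,-1]
    - [-0.935,0.22,0,-0.1,-1]
    - [-0.935,0.22,0,-0.1,-1]
    - [-0.935,0.22,0,-0.1,-1]
    - [-0.935,0.22,0,-0.1,-1]
    - [-0.935,0.22,0,-0.1,-1]
    - [-0.935,0.22,0,-0.1,-1]

```text
time_s: 10.05
tcp_pos: [0.5467, 0.05, 0.1503]
ee_rot: [-0.001, 0.695, 0.719, -0.0]
ft_force: [-0.2, 0.5, -0.4]
gripper_width: 0.0855
grip_force: 0.0
```

Request:
servo_tool:
  commands:
    - [-0.98,-0.033,0,-0.072,-1]
    - [-0.98,-0.033,0,-0.072,-1]
    - [-0.98,-0.033,0,-0.072,-1]
    - [-0.98,-0.033,0,-0.072,-1]
    - [-0.98,-0.033,0,-0.072,-1]
    - [-0.98,-0.033,0,-0.072,-1]
    - [-0.98,-0.033,0,-0.072,-1]
    - [-0.98,-0.033,0,-0.072,-1]

```text
time_s: 10.85
tcp_pos: [0.5476, -0.1936, 0.1509]
ee_rot: [-0.0, 0.608, 0.794, 0.001]
ft_force: [0.1, -0.1, 0.5]
gripper_width: 0.0855
grip_force: 0.0
```

```bash
python3 -c "
from h import *
go((.549,-.196,.022,1.826))
p=capture('wrist'); cv2.imwrite('pics/w5.png',p['color'][:,:,::-1])
for l in ['ball_center','bar_center']:
  for r in outline_of(l,p)[:1]:
    ys,xs=np.nonzero(r['region']); print(l,r['confidence'],onz(p,[(xs.mean(),ys.mean())],.0376))
  for r in place_of(l,p)[:1]: print(r['confidence'],world(p,r['position']))
"
```

```text
t 10.85 tcp [ 0.5476 -0.1936  0.1509] phi 1.8336099695506771 w 0.08550121492000931 ft [ 0.0749 -0.1044  0.5389] j7 0.3097909459769219
[-0.012  0.003  0.515] 0.002
ball_center 0.59 [[ 0.5481 -0.1942  0.0376]]
0.57 [ 0.5491 -0.1931  0.0342]
bar_center 0.75 [[ 0.5293 -0.1309  0.0376]]
0.75 [ 0.5297 -0.1304  0.0396]
```

Request:
servo_tool:
  commands:
    - [-0.004,0.003,0.17,0.002,-1]
    - [-0.004,0.003,0.34,0.002,-1]
    - [-0.004,0.003,0.45,0.002,-1]
    - [-0.004,0.003,0.51,0.002,-1]
    - [-0.004,0.003,0.51,0.002,-1]
    - [-0.004,0.003,0.51,0.002,1]
    - [-0.004,0.003,0.51,0.002,1]
    - [-0.004,0.003,0.51,0.002,1]

```text
time_s: 11.9
tcp_pos: [0.549, -0.1978, 0.0252]
ee_rot: [0.002, 0.613, 0.79, 0.0]
ft_force: [-0.4, -0.3, 2.4]
gripper_width: 0.044
grip_force: 2.2
```

Request:
servo_tool:
  commands:
    - [0,0,0,0,1]
    - [0,0,0,0,1]
    - [0,0,-0.05,0,1]
    - [0,0,-0.1,0,1]
    - [0,0,-0.2,0,1]
    - [0,0,-0.35,0,1]
    - [0,0,-0.5,0,1]
    - [0,0,-0.5,0,1]

```text
time_s: 12.7
tcp_pos: [0.5516, -0.198, 0.155]
ee_rot: [0.006, 0.613, 0.79, 0.002]
ft_force: [1.4, -0.1, -4.5]
gripper_width: 0.0412
grip_force: 61.8
```

```bash
python3 -c "
from h import *
go((.544,.045,.147,1.6),(.542,.225,.147,1.284),(.542,.225,.06,1.284),(.542,.225,.018,1.284))
"
```

```text
t 12.7 tcp [ 0.5516 -0.198   0.155 ] phi 1.822826843543249 w 0.04119508540817856 ft [ 1.4395 -0.1137 -4.4621] j7 0.3023461335031558
[0.949 0.213 0.028] 0.071
[0.72  0.013 0.   ] 0.101
[0.    0.    0.348] -0.0
[0.    0.    0.168] -0.0
```

Request:
servo_tool:
  commands:
    - [0.949,0.213,0.01,0.071,1]
    - [0.949,0.213,0.01,0.071,1]
    - [0.949,0.213,0.01,0.071,1]
    - [0.949,0.213,0.01,0.071,1]
    - [0.949,0.213,0.01,0.071,1]
    - [0.949,0.213,0.01,0.071,1]
    - [0.949,0.213,0.01,0.071,1]
    - [0.949,0.213,0.01,0.071,1]

```text
time_s: 13.5
tcp_pos: [0.5398, 0.044, 0.1455]
ee_rot: [-0.0, 0.697, 0.717, -0.001]
ft_force: [-0.1, -1.1, -4.3]
gripper_width: 0.0414
grip_force: 61.6
```

Request:
servo_tool:
  commands:
    - [0.72,0.013,0,0.101,1]
    - [0.72,0.013,0,0.101,1]
    - [0.72,0.013,0,0.101,1]
    - [0.72,0.013,0,0.101,1]
    - [0.72,0.013,0,0.101,1]
    - [0.72,0.013,0,0.101,1]
    - [0.72,0.013,0.1,0.101,1]
    - [0.72,0.013,0.2,0.101,1]

```text
time_s: 14.3
tcp_pos: [0.5399, 0.2222, 0.0959]
ee_rot: [0.001, 0.803, 0.596, 0.0]
ft_force: [-0.0, -0.6, -4.6]
gripper_width: 0.0413
grip_force: 61.8
```

```bash
python3 -c "
from h import *
go((.542,.225,.06,1.284),(.542,.225,.022,1.284))
"
```

```text
t 14.3 tcp [0.5399 0.2222 0.0959] phi 1.2775450050033985 w 0.041292912809094286 ft [-0.0147 -0.6359 -4.6406] j7 -1.0056921308451354
[0.013 0.004 0.144] -0.002
[0.    0.    0.152] -0.0
```

Request:
servo_tool:
  commands:
    - [0.013,0.005,0.08,-0.002,1]
    - [0.013,0.005,0.144,-0.002,1]
    - [0.013,0.005,0.144,-0.002,1]
    - [0.013,0.005,0.144,-0.002,1]
    - [0.013,0.005,0.2,-0.002,1]
    - [0.013,0.005,0.25,-0.002,1]
    - [0.013,0.005,0.28,-0.002,1]
    - [0.013,0.005,0.28,-0.002,1]

```text
time_s: 15.1
tcp_pos: [0.5393, 0.2278, 0.0244]
ee_rot: [-0.0, 0.799, 0.601, -0.002]
ft_force: [-0.5, -0.3, -4.8]
gripper_width: 0.0411
grip_force: 61.7
```

```bash
python3 -c "
from h import *
go((.542,.225,.0215,1.284))
"
```

```text
t 15.1 tcp [0.5393 0.2278 0.0244] phi 1.289078480324692 w 0.04111436320684362 ft [-0.5224 -0.2619 -4.7634] j7 -1.0528203458278436
[-0.008  0.013  0.012] 0.002
```

Request:
servo_tool:
  commands:
    - [-0.006,0.008,0.01,0,1]
    - [-0.006,0.008,0.01,0,1]
    - [-0.006,0.008,0.012,0,1]
    - [-0.006,0.008,0.012,0,1]
    - [-0.006,0.008,0.012,0,-0.2]
    - [-0.006,0.008,0.012,0,-0.5]
    - [-0.006,0.008,0.012,0,-1]
    - [-0.006,0.008,0.012,0,-1]

```text
time_s: 15.9
tcp_pos: [0.5423, 0.2265, 0.0235]
ee_rot: [0.0, 0.799, 0.601, 0.0]
ft_force: [-0.2, -0.2, -0.3]
gripper_width: 0.0855
grip_force: 0.0
```

Request:
servo_tool:
  commands:
    - [0,0,0,0,-1]
    - [0,0,-0.05,0,-1]
    - [0,0,-0.2,0,-1]
    - [0,0,-0.35,0,-1]
    - [0,0,-0.52,0,-1]
    - [0,0,-0.52,0,-1]
    - [0,0,-0.52,0,-1]
    - [0,0,-0.52,0,-1]

```text
time_s: 16.7
tcp_pos: [0.5412, 0.2258, 0.1525]
ee_rot: [-0.0, 0.799, 0.601, -0.001]
ft_force: [-0.4, 0.7, -0.7]
gripper_width: 0.0853
grip_force: 0.0
```

```bash
python3 -c "
from h import *
go((.535,.03,.15,1.5),(.53,-.131,.15,1.697),(.53,-.131,.024,1.697))
p=capture('wrist'); cv2.imwrite('pics/w6.png',p['color'][:,:,::-1])
print(proj(p,[.542,.225,.0336]))
for r in place_of('ball_center',p)[:2]: print(r['confidence'],world(p,r['position']))
"
```

```text
t 16.7 tcp [0.5412 0.2258 0.1525] phi 1.2888687196969817 w 0.08526578589959845 ft [-0.427   0.6775 -0.6576] j7 -0.9626438524901946
[-0.759  0.194  0.011] -0.067
[-0.644  0.026  0.   ] -0.063
[0.    0.    0.504] -0.0
[[280.5733 204.13  ]]
0.88 [0.5429 0.2292 0.0284]
```

View pics/w6.png

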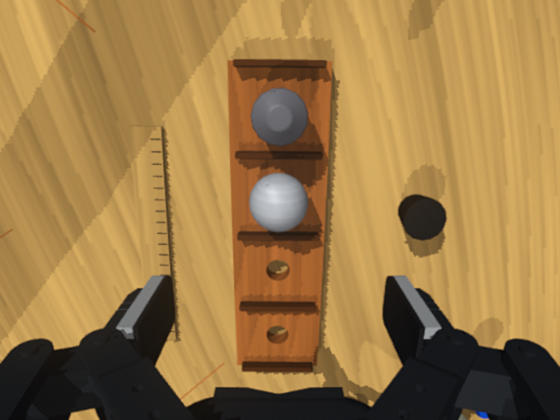

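Ball sits over its hole at (279,202), against a predicted (281,204). Lead still stands at (280,117). Bar next.

Request:
servo_tool:
  commands:
    - [-0.76,0.194,0.01,-0.067,-1]
    - [-0.76,0.194,0.01,-0.067,-1]
    - [-0.76,0.194,0.01,-0.067,-1]
    - [-0.76,0.194,0.01,-0.067,-1]
    - [-0.76,0.194,0.01,-0.067,-1]
    - [-0.76,0.194,0.01,-0.067,-1]
    - [-0.76,0.194,0.01,-0.067,-1]
    - [-0.76,0.194,0.01,-0.067,-1]

```text
time_s: 17.6
tcp_pos: [0.5355, 0.0324, 0.1504]
ee_rot: [-0.0, 0.731, 0.683, 0.0]
ft_force: [-0.0, 0.4, -0.6]
gripper_width: 0.0851
grip_force: 0.0
```

Request:
servo_tool:
  commands:
    - [-0.644,0.026,0,-0.063,-1]
    - [-0.644,0.026,0,-0.063,-1]
    - [-0.644,0.026,0,-0.063,-1]
    - [-0.644,0.026,0,-0.063,-1]
    - [-0.644,0.026,0,-0.063,-1]
    - [-0.644,0.026,0,-0.063,-1]
    - [-0.644,0.026,0,-0.063,-1]
    - [-0.644,0.026,0,-0.063,-1]

```text
time_s: 18.4
tcp_pos: [0.531, -0.1283, 0.1507]
ee_rot: [-0.0, 0.66, 0.752, 0.0]
ft_force: [-0.3, 0.5, -0.0]
gripper_width: 0.0856
grip_force: 0.0
```

```bash
python3 -c "
from h import *
go((.53,-.131,.15,1.697),(.53,-.131,.024,1.697))
p=capture('wrist'); cv2.imwrite('pics/w7.png',p['color'][:,:,::-1])
print(proj(p,[[.53,-.131,.066],[.5145,-.0665,.074]]))
for l in ['cylinder_center','bar_center']:
  for r in place_of(l,p)[:2]: print(l,r['confidence'],world(p,r['position']))
"
```

```text
t 18.4 tcp [ 0.531  -0.1283  0.1507] phi 1.7011623652720889 w 0.08563653688865562 ft [-0.3176  0.4659 -0.0209] j7 0.08252744123372405
[-0.01  -0.005  0.003] 0.001
[0.    0.    0.504] -0.0
[[276.7268 222.5349]
 [264.7627 120.8912]]
cylinder_center 0.81 [ 0.4001 -0.0261  0.0349]
cylinder_center 0.8 [0.671  0.0002 0.0279]
```

View pics/w7.png

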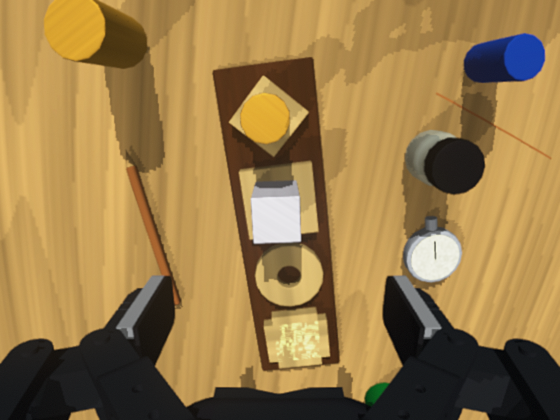

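Bar top is at (276,219), against a predicted (277,222), and is square to the fingers. The cylinder top at (265,118) is as predicted. Grip the bar.

Request:
servo_tool:
  commands:
    - [-0.004,-0.004,0.17,0,-1]
    - [-0.004,-0.004,0.34,0,-1]
    - [-0.004,-0.004,0.45,0,-1]
    - [-0.004,-0.004,0.505,0,-1]
    - [-0.004,-0.004,0.505,0,-1]
    - [-0.004,-0.004,0.505,0,1]
    - [-0.004,-0.004,0.505,0,1]
    - [-0.004,-0.004,0.505,0,1]

```text
time_s: 19.35
tcp_pos: [0.5309, -0.132, 0.0258]
ee_rot: [0.001, 0.661, 0.75, 0.001]
ft_force: [-0.0, -0.1, -1.3]
gripper_width: 0.044
grip_force: 0.0
```

Request:
servo_tool:
  commands:
    - [0,0,0,0,1]
    - [0,0,0,0,1]
    - [0,0,0,0,1]
    - [0,0,-0.05,0,1]
    - [0,0,-0.2,0,1]
    - [0,0,-0.35,0,1]
    - [0,0,-0.5,0,1]
    - [0,0,-0.5,0,1]

```text
time_s: 20.15
tcp_pos: [0.5332, -0.1321, 0.1551]
ee_rot: [0.005, 0.661, 0.75, 0.003]
ft_force: [1.0, 0.0, -1.6]
gripper_width: 0.0311
grip_force: 59.3
```

```bash
python3 -c "
from h import *
go((.525,.02,.147,1.5),(.523,.1615,.147,1.284),(.523,.1615,.022,1.284))
"
```

```text
t 20.15 tcp [ 0.5332 -0.1321  0.1551] phi 1.6971479496888382 w 0.031065790996192357 ft [ 1.0133  0.0056 -1.5932] j7 0.08227942616748911
[0.608 0.044 0.03 ] 0.063
[ 0.564 -0.048  0.   ] 0.069
[0.  0.  0.5] -0.0
```

Request:
servo_tool:
  commands:
    - [0.608,0.044,0.01,0.063,1]
    - [0.608,0.044,0.01,0.063,1]
    - [0.608,0.044,0.01,0.063,1]
    - [0.608,0.044,0.01,0.063,1]
    - [0.608,0.044,0.01,0.063,1]
    - [0.608,0.044,0.01,0.063,1]
    - [0.608,0.044,0.01,0.063,1]
    - [0.608,0.044,0.01,0.063,1]

```text
time_s: 20.95
tcp_pos: [0.5215, 0.0186, 0.1466]
ee_rot: [0.0, 0.733, 0.68, -0.0]
ft_force: [-0.3, 0.4, -2.4]
gripper_width: 0.0318
grip_force: 59.2
```

Request:
servo_tool:
  commands:
    - [0.564,-0.048,0,0.069,1]
    - [0.564,-0.048,0,0.069,1]
    - [0.564,-0.048,0,0.069,1]
    - [0.564,-0.048,0,0.069,1]
    - [0.564,-0.048,0,0.069,1]
    - [0.564,-0.048,0.1,0.069,1]
    - [0.564,-0.048,0.2,0.069,1]
    - [0.564,-0.048,0.2,0.069,1]

```text
time_s: 21.75
tcp_pos: [0.5177, 0.1581, 0.0938]
ee_rot: [-0.001, 0.802, 0.597, -0.004]
ft_force: [-0.5, -0.9, -0.9]
gripper_width: 0.0318
grip_force: 59.2
```

```bash
python3 -c "
from h import *
go((.523,.1615,.06,1.284),(.523,.1615,.022,1.284))
"
```

```text
t 21.75 tcp [0.5177 0.1581 0.0938] phi 1.2789970954573207 w 0.031846157470323225 ft [-0.4843 -0.9398 -0.8966] j7 -0.9185922392986473
[0.02  0.017 0.135] -0.002
[0.    0.    0.152] -0.0
```

Request:
servo_tool:
  commands:
    - [0.015,0.013,0.08,-0.002,1]
    - [0.015,0.013,0.14,-0.002,1]
    - [0.015,0.013,0.14,-0.002,1]
    - [0.015,0.013,0.14,-0.002,1]
    - [0.015,0.013,0.2,-0.002,1]
    - [0.015,0.013,0.25,-0.002,1]
    - [0.015,0.013,0.27,-0.002,1]
    - [0.015,0.013,0.27,-0.002,1]

```text
time_s: 22.55
tcp_pos: [0.5229, 0.1642, 0.0281]
ee_rot: [-0.0, 0.799, 0.601, -0.001]
ft_force: [-0.3, -0.1, -1.9]
gripper_width: 0.0317
grip_force: 59.2
```

```bash
python3 -c "
from h import *
go((.523,.1615,.0215,1.284))
"
```

```text
t 22.55 tcp [0.5229 0.1642 0.0281] phi 1.2891333985130597 w 0.03165318901124931 ft [-0.2993 -0.1477 -1.8719] j7 -0.9746831473110735
[-0.01   0.004  0.026] 0.002
```

Request:
servo_tool:
  commands:
    - [-0.008,0.003,0.01,0,1]
    - [-0.008,0.003,0.02,0,1]
    - [-0.008,0.003,0.022,0,1]
    - [-0.008,0.003,0.022,0,1]
    - [-0.008,0.003,0.022,0,0.3]
    - [-0.008,0.003,0.022,0,-0.5]
    - [-0.008,0.003,0.022,0,-1]
    - [-0.008,0.003,0.022,0,-1]

```text
time_s: 23.35
tcp_pos: [0.5242, 0.1625, 0.0241]
ee_rot: [0.0, 0.799, 0.601, 0.0]
ft_force: [-0.6, 0.8, -0.9]
gripper_width: 0.0734
grip_force: 0.0
```

Request:
servo_tool:
  commands:
    - [0,0,0,0,-1]
    - [0,0,0,0,-1]
    - [0,0,-0.1,0,-1]
    - [0,0,-0.25,0,-1]
    - [0,0,-0.4,0,-1]
    - [0,0,-0.52,0,-1]
    - [0,0,-0.52,0,-1]
    - [0,0,-0.52,0,-1]

```text
time_s: 24.15
tcp_pos: [0.5241, 0.1623, 0.1543]
ee_rot: [0.0, 0.8, 0.601, 0.0]
ft_force: [-0.2, -0.1, -0.2]
gripper_width: 0.0852
grip_force: 0.0
```

```bash
python3 -c "
from h import *
go((.5145,-.0655,.15,1.826),(.5145,-.0655,.03,1.826))
p=capture('wrist'); cv2.imwrite('pics/w8.png',p['color'][:,:,::-1])
print(proj(p,[.523,.1615,.062]))
"
```

```text
t 24.15 tcp [0.5241 0.1623 0.1543] phi 1.2886438183301112 w 0.08523113908705109 ft [-0.1873 -0.0741 -0.2318] j7 -0.8688017323983509
[-0.886  0.217  0.017] -0.171
[0.   0.   0.48] -0.0
[[277.8157 216.358 ]]
```

View pics/w8.png

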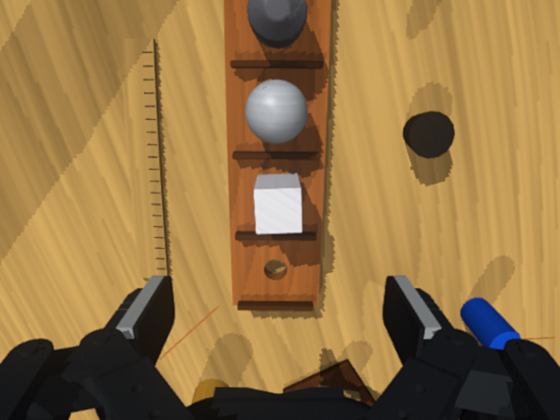

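Bar stands upright in its pocket at (278,210), against a predicted (278,216), within about 4 mm. Last is the small brass cylinder.

Request:
servo_tool:
  commands:
    - [-0.886,0.217,0.01,-0.171,-1]
    - [-0.886,0.217,0.01,-0.171,-1]
    - [-0.886,0.217,0.01,-0.171,-1]
    - [-0.886,0.217,0.01,-0.171,-1]
    - [-0.886,0.217,0.01,-0.171,-1]
    - [-0.886,0.217,0.01,-0.171,-1]
    - [-0.886,0.217,0.01,-0.171,-1]
    - [-0.886,0.217,0.01,-0.171,-1]

```text
time_s: 25.0
tcp_pos: [0.514, -0.0639, 0.1505]
ee_rot: [-0.001, 0.611, 0.792, -0.0]
ft_force: [0.1, 0.6, -0.7]
gripper_width: 0.0855
grip_force: 0.0
```

```bash
python3 -c "
from h import *
go((.5145,-.0655,.15,1.826),(.5145,-.0655,.028,1.826))
"
```

```text
t 25.0 tcp [ 0.514  -0.0639  0.1505] phi 1.8280817014809705 w 0.08553465655768215 ft [ 0.0924  0.6131 -0.6834] j7 0.0754528603356754
[-0.007  0.     0.002] 0.001
[0.    0.    0.488] -0.0
```

Request:
servo_tool:
  commands:
    - [-0.005,0,0.17,0,-1]
    - [-0.005,0,0.34,0,-1]
    - [-0.005,0,0.45,0,-1]
    - [-0.005,0,0.488,0,-1]
    - [-0.005,0,0.488,0,-1]
    - [-0.005,0,0.488,0,1]
    - [-0.005,0,0.488,0,1]
    - [-0.005,0,0.488,0,1]

```text
time_s: 25.8
tcp_pos: [0.5158, -0.0667, 0.0307]
ee_rot: [0.001, 0.611, 0.791, 0.001]
ft_force: [-0.1, 0.3, 0.3]
gripper_width: 0.044
grip_force: 0.0
```

Request:
servo_tool:
  commands:
    - [0,0,0,0,1]
    - [0,0,0,0,1]
    - [0,0,0,0,1]
    - [0,0,-0.05,0,1]
    - [0,0,-0.2,0,1]
    - [0,0,-0.35,0,1]
    - [0,0,-0.48,0,1]
    - [0,0,-0.48,0,1]

```text
time_s: 26.6
tcp_pos: [0.5177, -0.0666, 0.1542]
ee_rot: [0.004, 0.611, 0.791, 0.002]
ft_force: [2.4, 0.5, -2.9]
gripper_width: 0.0287
grip_force: 59.8
```

```bash
python3 -c "
from h import *
go((.5045,.098,.146,1.284),(.5045,.098,.07,1.284),(.5045,.098,.025,1.284))
"
```

```text
t 26.6 tcp [ 0.5177 -0.0666  0.1542] phi 1.8258154661630215 w 0.028725444804846144 ft [ 2.3725  0.4621 -2.8941] j7 0.07338666149815214
[0.651 0.115 0.031] 0.172
[0.    0.    0.304] -0.0
[0.   0.   0.18] -0.0
```

Request:
servo_tool:
  commands:
    - [0.651,0.115,0.01,0.171,1]
    - [0.651,0.115,0.01,0.171,1]
    - [0.651,0.115,0.01,0.171,1]
    - [0.651,0.115,0.01,0.171,1]
    - [0.651,0.115,0.01,0.171,1]
    - [0.651,0.115,0.01,0.171,1]
    - [0.651,0.115,0.01,0.171,1]
    - [0.651,0.115,0.01,0.171,1]

```text
time_s: 27.4
tcp_pos: [0.5014, 0.0963, 0.1463]
ee_rot: [0.0, 0.8, 0.6, -0.001]
ft_force: [0.0, -0.2, -3.3]
gripper_width: 0.0288
grip_force: 59.7
```

```bash
python3 -c "
from h import *
go((.5045,.098,.07,1.284),(.5045,.098,.026,1.284))
"
```

```text
t 27.4 tcp [0.5014 0.0963 0.1463] phi 1.2865295647194976 w 0.028845216766021774 ft [ 0.036  -0.2371 -3.3064] j7 -0.7576213148020797
[0.01  0.01  0.305] 0.001
[0.    0.    0.176] -0.0
```

Request:
servo_tool:
  commands:
    - [0.007,0.008,0.15,0,1]
    - [0.007,0.008,0.27,0,1]
    - [0.007,0.008,0.36,0,1]
    - [0.007,0.008,0.43,0,1]
    - [0.007,0.008,0.46,0,1]
    - [0.007,0.008,0.46,0,1]
    - [0.007,0.008,0.46,0,1]
    - [0.007,0.008,0.46,0,1]

```text
time_s: 28.2
tcp_pos: [0.5048, 0.0993, 0.0329]
ee_rot: [0.001, 0.8, 0.601, 0.001]
ft_force: [-0.2, 0.0, -2.4]
gripper_width: 0.0289
grip_force: 59.9
```

```bash
python3 -c "
from h import *
go((.5045,.098,.0255,1.284))
"
```

```text
t 28.2 tcp [0.5048 0.0993 0.0329] phi 1.2884926209905074 w 0.028904918671400107 ft [-0.2203  0.0246 -2.381 ] j7 -0.8765454797936464
[-0.005  0.     0.03 ] 0.001
```

Request:
servo_tool:
  commands:
    - [-0.004,0,0.01,0,1]
    - [-0.004,0,0.02,0,1]
    - [-0.004,0,0.026,0,1]
    - [-0.004,0,0.026,0,1]
    - [-0.004,0,0.026,0,0.3]
    - [-0.004,0,0.026,0,-0.5]
    - [-0.004,0,0.026,0,-1]
    - [-0.004,0,0.026,0,-1]

```text
time_s: 29.0
tcp_pos: [0.5038, 0.0983, 0.0253]
ee_rot: [0.0, 0.799, 0.601, 0.0]
ft_force: [0.2, -0.3, -0.3]
gripper_width: 0.0722
grip_force: 0.0
```

Request:
servo_tool:
  commands:
    - [0,0,0,0,-1]
    - [0,0,0,0,-1]
    - [0,0,-0.1,0,-1]
    - [0,0,-0.25,0,-1]
    - [0,0,-0.4,0,-1]
    - [0,0,-0.55,0,-1]
    - [0,0,-0.65,0,-1]
    - [0,0,-0.65,0,-1]

```text
time_s: 29.8
tcp_pos: [0.506, 0.0991, 0.1916]
ee_rot: [0.002, 0.799, 0.601, 0.004]
ft_force: [0.2, 0.0, 0.1]
gripper_width: 0.0854
grip_force: 0.0
```

```bash
python3 -c "
from h import *
go()
p=capture('wrist'); q=capture('scene'); t=capture('top')
a=p['color']; b=cv2.resize(q['color'][80:220,260:460],(560,392),interpolation=2); b=np.vstack([b,np.zeros((28,560,3),np.uint8)])
cv2.imwrite('pics/w9.png',cv2.resize(np.hstack([a,b])[:,:,::-1],(800,300)))
print(proj(p,[.5045,.098,.07]))
for c in (t,q):
 for l in ['ball_center','cylinder_center','lead_center','bar_center']:
  for r in place_of(l,c)[:3]: print(l,round(r['confidence'],2),world(c,r['position']))
"
```

```text
t 29.8 tcp [0.506  0.0991 0.1916] phi 1.288678848949857 w 0.08537058171496707 ft [0.1996 0.0372 0.1392] j7 -0.7266617131508029
[[276.4776 204.8745]]
cylinder_center 0.86 [ 0.4008 -0.0276  0.0306]
cylinder_center 0.72 [ 0.6703 -0.0042  0.023 ]
lead_center 0.9 [ 0.6664 -0.3351  0.0243]
lead_center 0.7 [0.5618 0.2875 0.0357]
bar_center 0.58 [ 0.5394 -0.1612 -0.0014]
ball_center 0.72 [0.5422 0.2252 0.0351]
cylinder_center 0.89 [ 0.4036 -0.0296  0.0375]
cylinder_center 0.64 [ 0.6746 -0.0034  0.0247]
cylinder_center 0.61 [0.5029 0.0969 0.0426]
lead_center 0.8 [ 0.6669 -0.3348  0.0217]
lead_center 0.7 [0.5572 0.2883 0.0333]
lead_center 0.46 [ 0.5666 -0.2636  0.0067]
bar_center 0.76 [0.526  0.1617 0.0366]
bar_center 0.74 [0.5001 0.0965 0.0432]
```

View pics/w9.png

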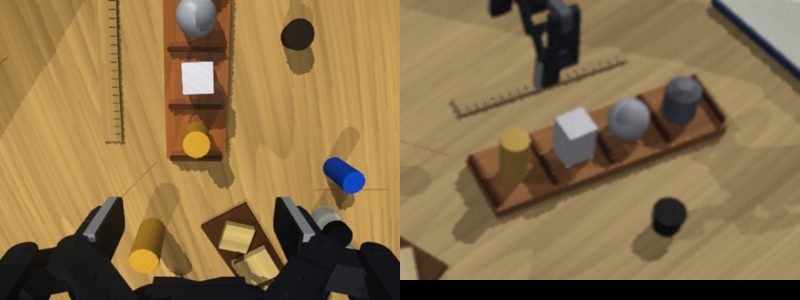

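All four stand upright in their pockets, released. In the scene crop they are at (515,155) cylinder, (575,138) bar, (628,120) ball and (682,100) lead. Measured positions agree with the pocket centres to about 4 mm.

```bash
python3 -c "
from cell import *
print(close_job())"
```

```text
the job is handed in; nothing more can be done
None
```

I moved all four bodies to the rack in reverse order, upright and released, and handed the job in after about 30 s of robot time; no verdict came back, but my last measurements put each within about 4 mm of its pocket centre.

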